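# Dispense a tin into the pan and cover it

### The arm

A 6-joint arm with a two-finger parallel gripper is mounted at the origin on the work surface. World frame = base frame: x ahead of the robot, y to its left, z up, the work surface at z = 0. Lengths are in m, angles in degrees, forces in N, time in s.
With the tool pointing down it reaches from about 0.35 to 0.875 m from the base axis. Payload 4.2 kg.
Tool frame: the origin (TCP) lies midway between the tips of the shut fingers; the grasp point (between the pads) lies 19 mm behind it; z points along the fingers, y is the line along which they close (so a half turn about z gives the same grasp; the last joint's range is limited). The gripper opens to 87 mm and grips with 3 to 60 N. Pads are 19 mm wide; open, the fingers measure 117 mm over their backs; the gripper's body (75 mm by 190 mm) begins 51 mm behind the grasp point.
Start: joints at [83.629, 22.042, 0.453, 0, -68.411, -14.817], TCP at [0.226, 0.583, 0.223] pointing down, gripper open.
Joint ranges: [-179.83, 179.83], [-69.29, 118.12], [-61.27, 80.66], [-181.25, 117.63], [-171.15, -9.14], [-177.46, 177.46]. Speed limits (degrees/s): [159.86, 159.86, 180, 180, 180, 180].

### API

Orientations are given as a 3x3 rotation matrix whose columns are the frame's x, y, z axes.
In Python, from station import * gives the robot as it stands.
- The arm moves only by the tool move_arm, never from a script. Its argument "targets" is text: rows parted by semicolons, each of 4 numbers parted by spaces: the shift along the world's x, y, z in units of 25 mm (1.0 is 25 mm), then the turn about the world's z in units of 5 degrees (1.0 is 5 degrees). In form: tx ty tz spin; .... A call has 1 to 10 rows; each row shifts and turns the commanded pose from where the row before left it; what a row does not reach is not made up. A row lasts 1/12 s, in which the tool goes at most 41.7 mm and 7.16 degrees, less where a joint would pass 70% of its speed; a pose out of reach is approached as far as the arm can. A call is refused whole if a number of a shift passes 1 or a number of a turn 1, either way. A call with a gripper value outside its range is refused whole. "gripper" is the finger opening in mm, from 0 to 87, set as the call begins (left out, the last holds). The fingers move at their own pace and stop on an object; the grip force is fixed at half the most. Time passes only in rows, so rows that do not move let the fingers close. It gives the time, the measured TCP pose, the force, the opening and the grip force at its end, in the units of the state.
- sense(): the state, without advancing time (a new reading comes with each control period).
- capture(name): name is "scene" or "side" or "wrist"; returns a dict with "image" (420x560x3 uint8, blue, green, red), "fx", "fy", "cx", "cy" (pixels), "world_from_camera" (4x4, takes a point from camera to world coordinates); the wrist camera has in their place "hand_eye" (4x4, takes a point from camera to tool coordinates, whose origin is the TCP and whose axes are the flange's). Camera axes: x right, y up, looking along -z (the intrinsics and any distortion apply to the point x, -y, -z); pixel columns grow to the right and rows downward; lengths in m; the calibration is good to about 2 mm. A picture is of the moment at which its call begins: read the wrist's pose just before it. There is no depth.
- finish_job(): hands the job in; it is judged then, once.
The state is a dict: "time_s": time; "joints": joint angles; "joint_velocities": joint speeds; "effort": joint torques, N m; "tcp_pos": TCP position; "ee_rot": TCP orientation; "wrist_force": force on the tool from outside, world axes, zero at the start; "moment": the same for the moment, N m; "gripper_width": opening from 0.0 (shut) to 1.0 (fully open); "gripper_force": force on a finger pad.
Only numpy, scipy, OpenCV 4.12 (cv2) and the standard library are available. Lean on these libraries where they do the work, as an engineer would, in place of code of your own. Each camera call takes 0.05 s, during which the arm holds its last target. There are 200 camera calls.

### The job

Move the open pan under the tin dispenser's magazine, centred below its opening, pull the dispenser's sprung slide fully out to its stop so that the tin drops into the pan, and let the slide go fully home again. Then draw the pan completely out from under the dispenser and set the loose cover gently on its rim, seated and level, with the pan standing upright on the counter. Leave the other stock where it stands.

Things in the scene. Friction and masses are not known exactly. Their poses are not given: they have to be found in the camera images.
- dispenser: Fixed grey tin dispenser. Origin on the counter below the middle of its magazine, z up, x to its back column (front face x = +100 mm, 110 wide, 175 high). The magazine, an open-topped box 90 (x) by 68 (y) mm, z 129 to 159, juts from the column over the origin; the tin in it tops out at 175. Under z = 117 it is open from -x, +y and -y: a pan slides in at counter level
- drop (a point): Centre of the magazine's lower opening, 117 mm above the counter, straight above the dispenser's origin; the axes are the dispenser's
- slide (a joint): Sprung floor slide of the magazine. 0 = home (under the tin), grows as it is pulled out along the dispenser's own -y; stop at 0.075 m. The spring pulls it home with 3 N at 0, about 7 N at the stop, damping 8 N s/m; let go, it returns by itself. The tin drops through near 0.055 m
- slide_loop (a point): Centre of the open flat loop handle at the slide's outer end; moves with the slide (axes the dispenser's). At home at (0, -98.5, 121) mm in the dispenser frame. Opening 60 mm along x by 45 mm along y; bars 10 mm high (z 116 to 126), outer crossbar 12 mm thick. Shut fingertips put down into the opening can hook the crossbar
- tin: Plain steel tin with paper label, 50 mm diameter, 66 mm long, about 0.22 kg, lying in the magazine with its axis along the dispenser's x. Origin at its centre, own x along its axis
- pan: Loose open round aluminium pan, outer diameter 144, height 95, wall 4, floor 5 mm, about 0.45 kg. Origin at the centre of its underside, z up; a black stub handle sticks out along its own -x
- pan_rim (a point): Centre of the pan's mouth, 95 mm above its underside
- pan_handle (a point): Grip point on the pan's stub handle, 112 mm from the pan's axis along its -x, 75 mm above its underside. The handle is a level bar from 70 to 146 mm from the axis, 18 mm wide (pan y), 16 mm high (z 67 to 83 mm)
- cover: Loose round aluminium cover, 152 mm diameter, 0.18 kg. Origin at the centre of its underside: a tapered plug 8 mm deep (radius 58 below, 63 mm above) that enters the pan's mouth (radius 68 mm); above it a 4 mm disc that rests on the rim. Seated, the origin is 87 mm above the pan's underside. Starts plug down on the counter
- cover_knob (a point): Grip point on the cover's upright black knob (26 mm diameter, from 12 to 48 mm above the cover's underside), 36 mm above the underside, on the axis
- tape_roll: Bystander: roll of brown parcel tape lying flat, 104 mm diameter, 48 mm high; origin at the centre of its underside
- tin_b: Bystander: tin like the other, standing, 50 mm diameter, 66 mm high; origin underneath
- tin_c: Bystander: another standing tin, 50 mm diameter, 66 mm high; origin underneath
- carton: Bystander: cardboard carton 100 x 130 x 80 mm; origin underneath
- spray: Bystander: green bottle, 64 mm diameter, 190 mm high; origin underneath
- mug: Bystander: white mug, 80 mm diameter, 90 mm high; origin underneath
- jar: Bystander: amber jar, 72 mm diameter, 110 mm high; origin underneath
- driver: Bystander: screwdriver 190 mm long lying on the counter
Not all that is in view belongs to the job. What is shaped like the pan but yellow is not meant.

How it is judged:
By the outcome, as a careful person would: the job done as asked, in the order asked, and still so for the second after the job is handed in, with the robot touching nothing.
It also fails if it takes over 72 s, if anything falls off the work surface, if the arm or the gripper's body presses on something with over 40 N, if the wrist force passes 120 N, or if a joint passes its speed limit or range.

## Working session

There is one attempt and no reset: what is moved stays moved. The work goes in short steps, Python scripts to look and compute and a tool call to move; the robot and the scene stay as the last step left them, time stands still between calls to the robot, and variables do not carry over. Pictures are saved under pics/ and viewed, at most 10 in all, crops included, and the job is handed in when it is done.

Besides the shell and the picture viewer there is one more tool, called after "Request:" as name(argument=value, ...) on one line, values as JSON. move_arm: Moves the arm, as the interface text tells. Its arguments: {"type":"object","properties":{"targets":{"type":"string"},"gripper":{"type":"number"}},"required":["targets"]}

```bash
mkdir -p pics; ls; python3 - <<'E'
from station import *
import cv2,numpy as np
s=sense();print(s['time_s'],s['tcp_pos'],np.round(s['ee_rot'],3).tolist())
for n in('scene','side'):
    c=capture(n);cv2.imwrite(f'pics/{n}0.png',c['image']);print(n,c['fx'],c['fy'],c['cx'],c['cy'],np.round(c['world_from_camera'],4).tolist(),[k for k in c])
    np.save(f'pics/{n}_T.npy',c['world_from_camera'])
E
```

```text
pics
0.0 [0.22565872 0.58221531 0.22148653] [[0.932, -0.362, -0.001], [-0.362, -0.932, -0.002], [0.0, 0.002, -1.0]]
scene 401.2426241041179 401.2426241041179 274.7372545561635 213.38673253954704 [[0.2352, -0.7346, 0.6364, 1.2429], [0.9718, 0.1878, -0.1425, -0.1532], [-0.0148, 0.652, 0.7581, 1.0107], [0.0, 0.0, 0.0, 1.0]] ['image', 'fx', 'fy', 'cx', 'cy', 'world_from_camera']
side 416.9546131969226 416.9546131969226 269.76104854037726 212.34591597126806 [[0.7551, 0.4573, -0.4698, 0.0161], [-0.6554, 0.5073, -0.5595, -0.5652], [-0.0175, 0.7304, 0.6828, 0.8389], [0.0, 0.0, 0.0, 1.0]] ['image', 'fx', 'fy', 'cx', 'cy', 'world_from_camera']
```

View pics/scene0.png

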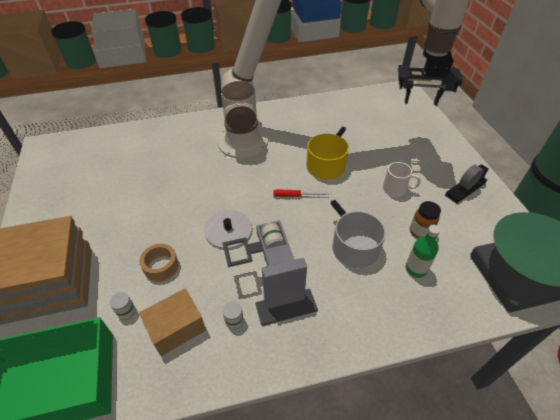

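View pics/side0.png

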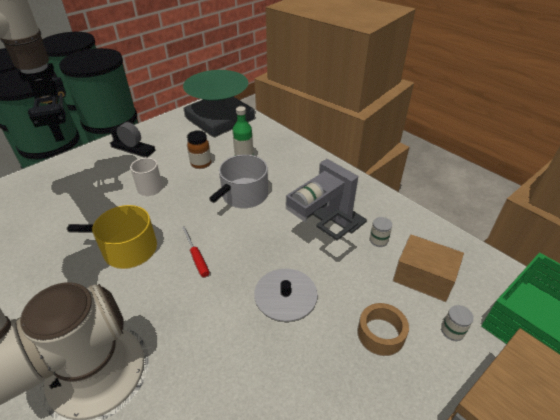

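The scene view shows the grey pan at (358,238) with its handle at (338,208), and a yellow look-alike at (327,155). The dispenser is at (280,265), its loop at (237,252), and the cover is at (228,228). The grey (aluminium) pan is the one meant. In the side view the pan is at (244,180), the dispenser at (330,195), the loop at (338,240) and the cover at (286,294). I'll confirm in enlarged crops.

```bash
python3 - <<'E'
import cv2
a=cv2.imread('pics/scene0.png')[185:325,195:395];cv2.imwrite('pics/a.png',cv2.resize(a,None,fx=4,fy=4,interpolation=cv2.INTER_CUBIC))
b=cv2.imread('pics/side0.png')[150:330,200:400];cv2.imwrite('pics/b.png',cv2.resize(b,None,fx=3.3333,fy=3.33333,interpolation=cv2.INTER_CUBIC))
E
```

```text
(no output)
```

View pics/a.png

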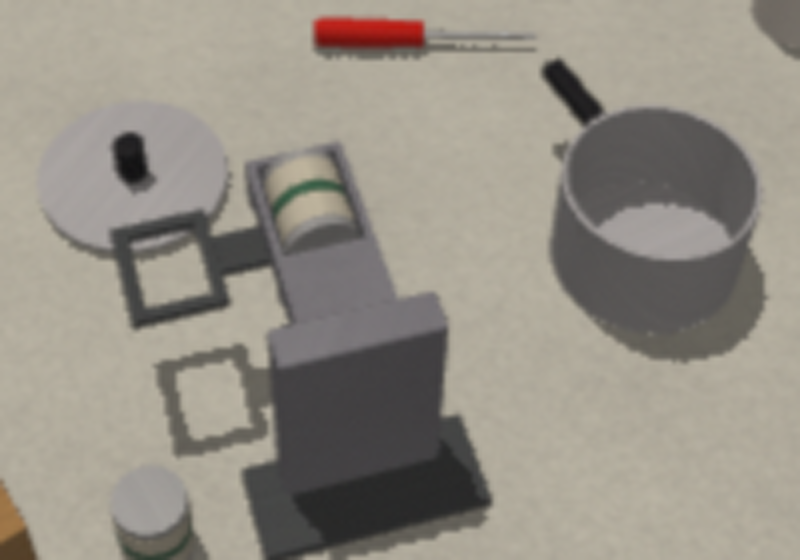

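View pics/b.png

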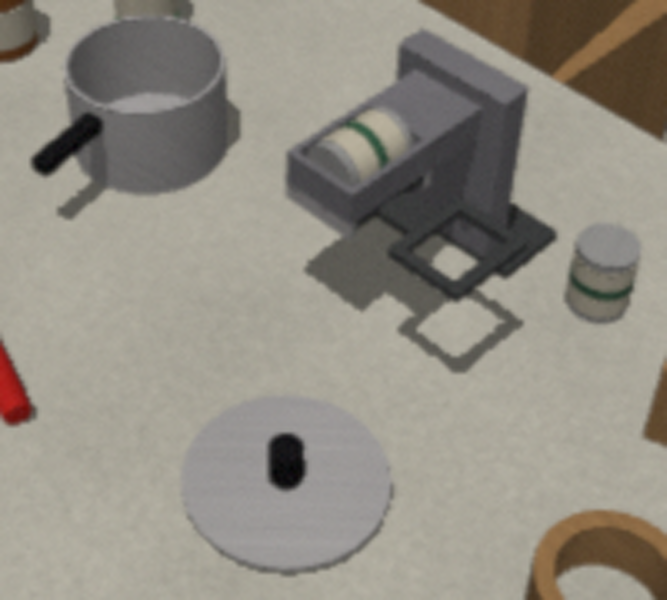

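```bash
cat > h.py <<'E'
import numpy as np
from scipy.optimize import least_squares
K={'a':(401.2426,274.7373,213.3867),'b':(416.9546,269.7610,212.3459)}
T={'a':np.load('pics/scene_T.npy'),'b':np.load('pics/side_T.npy')}
px={'a':lambda p:np.array([195,185])+(np.array(p,float)+.5)/4-.5,'b':lambda p:np.array([200,150])+(np.array(p,float)+.5)/3.3333-.5}
def proj(n,P):
    q=(np.asarray(P)-T[n][:3,3])@T[n][:3,:3]
    f,cx,cy=K[n];return np.stack([cx+f*q[...,0]/-q[...,2],cy-f*q[...,1]/-q[...,2]],-1)
def R(t):c,s=np.cos(t),np.sin(t);return np.array([[c,-s,0],[s,c,0],[0,0,1]])
def fitframe(obs,x0):
    f=lambda v:np.concatenate([proj(n,R(v[2])@np.array(m)/1000+[v[0],v[1],0])-px[n](p) for n,p,m in obs])
    r=least_squares(f,x0,loss='soft_l1');return r.x,np.round(f(r.x).reshape(-1,2),1)
def fitcircle(ext,r,z,x0):
    # ext: per camera [left,right,top,bottom] extremes (crop px); None skips
    a=np.linspace(0,2*np.pi,720);C=np.stack([r*np.cos(a),r*np.sin(a),0*a+z],-1)
    def f(v):
        o=[]
        for n,e in ext.items():
            q=proj(n,C+[v[0],v[1],0]);m=[q[:,0].min(),q[:,0].max(),q[:,1].min(),q[:,1].max()]
            for i in range(4):
                if e[i] is not None:o.append(m[i]-px[n]([e[i]]*2)[i//2])
        return np.array(o)
    s=least_squares(f,x0);return s.x,np.round(f(s.x),1)
E
python3 - <<'E'
from h import *
print('pan',fitcircle({'a':[563,758,107,251],'b':[66,227,15,107]},.072,.095,[.6,.2]))
print('cover',fitcircle({'a':[37,229,101,248],'b':[182,391,395,569]},.076,.010,[.5,-.1]))
pc=fitcircle({'a':[563,758,107,251],'b':[66,227,15,107]},.072,.095,[.6,.2])[0]
# handle tip at 146, z 75
h=lambda v:np.concatenate([proj(n,[v[0],v[1],.083])-px[n](p) for n,p in(('a',(552,66)),('b',(43,160)))])
s=least_squares(h,pc);d=s.x-pc;print('tip',s.x,s.fun,np.hypot(*d),np.degrees(np.arctan2(-d[1],-d[0])))
s=least_squares(lambda v:np.concatenate([proj(n,[v[0],v[1],.048])-px[n](p) for n,p in(('a',(129,141)),('b',(287,442)))]),pc);print('knob',s.x,s.fun)
o=[('a',(248,164),(-45,-34,159)),('a',(341,145),(-45,34,159)),('b',(288,152),(-45,34,159)),('b',(347,192),(-45,-34,159)),
('a',(131,245),(-30,-121,126)),('a',(196,230),(-30,-76,126)),('a',(212,292),(30,-76,126)),('a',(143,311),(30,-121,126)),
('b',(408,252),(-30,-98.5+22.5,126)),('b',(459,285),(-30,-121,116)),('b',(500,257),(30,-121,121)),('b',(458,221),(30,-76,121)),
('a',(272,335),(100,-55,175)),('a',(437,295),(100,55,175)),('b',(400,45),(100,55,175)),('b',(502,105),(100,-55,175))]
print('disp',*fitframe(o,[.6,0,.1]))
print(*fitframe(o[:4],[.6,0,.1]));print(*fitframe(o[4:12],[.6,0,.1]))
E
```

```text
pan (array([0.59500598, 0.24281304]), array([-0.7,  0.8, -0.6,  2.4, -1. , -0.5, -0.4,  1.5]))
cover (array([ 0.4271384 , -0.12548235]), array([-0. , -0.3,  0.6,  1.1, -0.8, -0.3,  0.2,  0.1]))
tip [0.45881338 0.20728587] [-0.37527034 -0.17658877 -0.02956824 -0.55673083] 0.1407501501609827 14.620347482447228
knob [ 0.42840748 -0.12430994] [ 0.05700927  1.16492131 -0.57695519  0.44097111]
disp [ 0.60268147 -0.01800529  0.02825348] [[-0.6  0.2]
 [ 0.1 -0.3]
 [-0.3 -0.9]
 [ 1.7  0.4]
 [-0.4 -1.6]
 [-0.6 -1.5]
 [ 0.2  0.5]
 [ 0.8 -0.4]
 [-0.4 -2. ]
 [-1.9  0.7]
 [ 2.2 -4.6]
 [ 0.7 -2.9]
 [-1.5 -0.8]
 [-0.2 -0.9]
 [-0.3 -1.5]
 [ 1.3 -0.8]]
[ 0.60216869 -0.01848178 -0.00369606] [[-0.4 -0.3]
 [ 0.5 -0.3]
 [-0.4 -1.1]
 [ 0.9  0.5]]
[ 0.59940472 -0.01931472  0.05934138] [[-1.2 -1.3]
 [-1.4 -1.6]
 [ 0.   0.2]
 [ 0.8 -0.3]
 [ 0.  -1.4]
 [-1.1  1.1]
 [ 2.4 -4.6]
 [ 0.5 -2.6]]
```

```bash
python3 - <<'E'
from h import *
import cv2
P,_=fitcircle({'a':[563,758,107,None],'b':[66,227,15,None]},.072,.095,[.6,.2]);print(P)
C=np.array([.4277,-.125]);D=np.array([.602,-.0185,0]);yaw=0.028
t=np.linspace(0,2*np.pi,80)
ring=lambda c,r,z:np.stack([c[0]+r*np.cos(t),c[1]+r*np.sin(t),0*t+z],-1)
box=lambda x0,x1,y0,y1,z:np.array([(R(yaw)@np.array(p))/1000+D for p in[(x0,y0,z),(x1,y0,z),(x1,y1,z),(x0,y1,z),(x0,y0,z)]])
L=[ring(P,.072,.095),ring(P,.072,0),ring(C,.076,.012),box(-45,45,-34,34,159),box(-30,30,-121,-76,126),box(100,100,-55,55,175),box(100,100,-55,55,0)]
out=[]
for n,(v,u,f) in{'a':((185,325),(195,395),4),'b':((150,290),(200,400),4)}.items():
    im=cv2.imread('pics/scene0.png' if n=='a' else 'pics/side0.png')[v[0]:v[1],u[0]:u[1]]
    im=cv2.resize(im,None,fx=f,fy=f,interpolation=cv2.INTER_CUBIC)
    for l in L:
        q=(proj(n,l)-[u[0],v[0]]+.5)*f-.5;cv2.polylines(im,[np.int32(np.round(q))],False,(0,0,255),1)
    cv2.imwrite(f'pics/o{n}.png',im)
E
```

```text
[0.59672796 0.24162032]
```

View pics/oa.png

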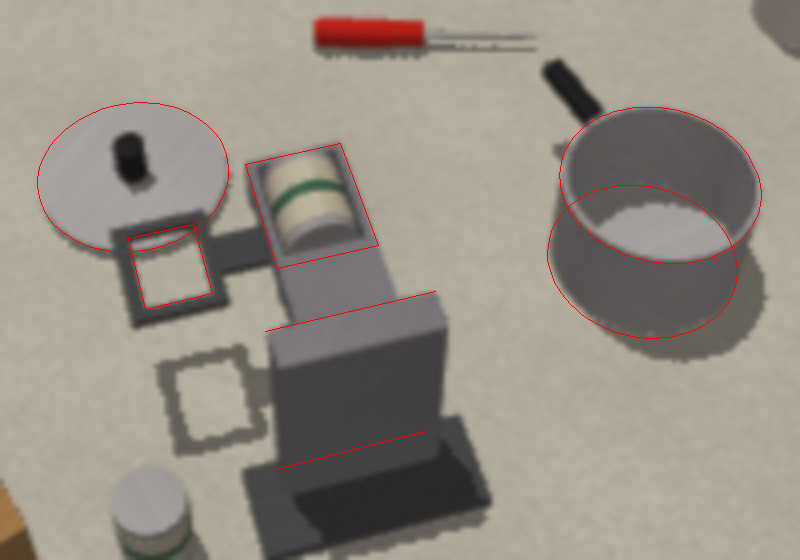

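View pics/ob.png

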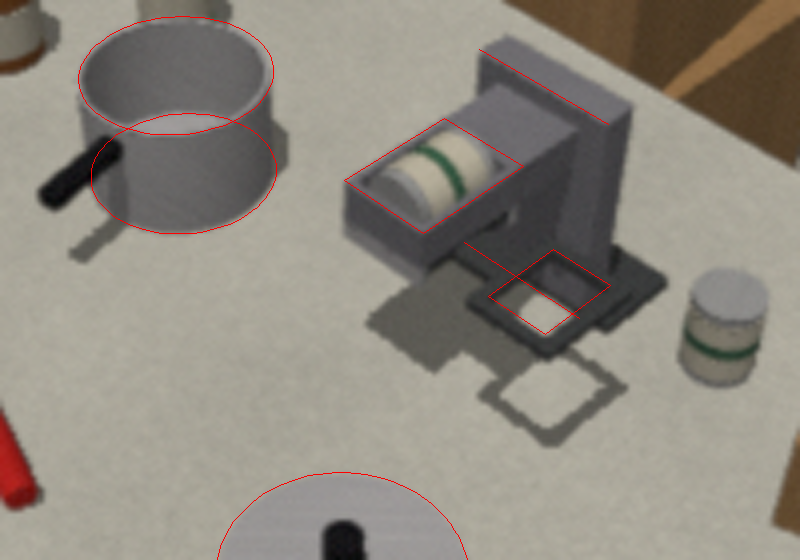

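The overlays agree with the pictures to about 1 px. World positions:

| Object | Position (m) | Yaw |
|---|---|---|
| Pan | (0.596, 0.242) | 14.6° |
| Dispenser | (0.602, -0.018) | about 2° |
| Cover | (0.428, -0.125) | – |

The grey pan, which has the black handle stub toward the robot, is the one meant. Next I go above its handle at (0.488, 0.214).

Request:
move_arm(targets=".7 -1 0 .5;.7 -1 0 .5;.7 -1 0 .5;.7 -1 0 .5;.7 -1 0 .5;.7 -1 0 .5;.7 -1 0 .5;.7 -1 0 .5;.7 -1 0 .5;.7 -1 0 .5", gripper=87)

```text
time_s: 0.93
tcp_pos: [0.4012, 0.3312, 0.2222]
ee_rot: [[0.998, 0.069, -0.001], [0.069, -0.998, -0.001], [-0.001, 0.0, -1.0]]
wrist_force: [-0.5, 0.3, -0.7]
gripper_width: 0.998
gripper_force: 0.0
```

Request:
move_arm(targets=".7 -.95 0 .45;.7 -.95 0 .45;.7 -.95 0 .45;.7 -.95 0 .4;.7 -.95 0 .4;0 0 0 0;0 0 0 0")

```text
time_s: 1.52
tcp_pos: [0.4887, 0.2126, 0.2219]
ee_rot: [[0.969, 0.248, -0.001], [0.248, -0.969, -0.001], [-0.001, 0.0, -1.0]]
wrist_force: [-0.2, -0.8, -0.0]
gripper_width: 0.997
gripper_force: 0.0
```

Request:
move_arm(targets="0 0 -1 0;0 0 -1 0;0 0 -1 0;0 0 -1 0;0 0 -1 0;0 0 -.8 0;0 0 -.5 0;0 0 -.34 0;0 0 0 0;0 0 0 0")

```text
time_s: 2.35
tcp_pos: [0.4883, 0.2146, 0.0566]
ee_rot: [[0.968, 0.252, -0.0], [0.252, -0.968, -0.0], [-0.0, 0.0, -1.0]]
wrist_force: [0.7, 0.7, 0.2]
gripper_width: 1.001
gripper_force: 0.0
```

Request:
move_arm(targets="0 0 0 0;0 0 0 0;0 0 0 0;0 0 0 0;0 0 0 0;0 0 0 0;0 0 0 0;0 0 0 0;0 0 0 0;0 0 0 0", gripper=8)

```text
time_s: 3.18
tcp_pos: [0.4884, 0.214, 0.0565]
ee_rot: [[0.968, 0.251, -0.0], [0.251, -0.968, -0.0], [-0.0, 0.0, -1.0]]
wrist_force: [0.1, -0.9, -0.6]
gripper_width: 0.325
gripper_force: 0.0
```

Request:
move_arm(targets="0 0 0 0;0 0 0 0;0 0 0 0;0 0 0 0;0 0 0 0;0 0 0 0")

```text
time_s: 3.68
tcp_pos: [0.4883, 0.2141, 0.0565]
ee_rot: [[0.968, 0.251, 0.0], [0.251, -0.968, 0.0], [0.0, -0.0, -1.0]]
wrist_force: [0.3, 1.5, -0.5]
gripper_width: 0.203
gripper_force: 30.0
```

```bash
python3 - <<'E'
from station import *
import cv2
s=sense();print(s['gripper_width'],s['gripper_force'],s['wrist_force'])
a=capture('side')['image'];cv2.imwrite('pics/g.png',cv2.resize(a[120:260,150:350],None,fx=4,fy=4,interpolation=cv2.INTER_CUBIC))
E
```

```text
0.2029945755612365 30.000309655442834 [ 0.25116797  1.52385688 -0.50691184]
```

Request:
move_arm(targets="0 -.3 0 -.25;0 -.5 0 -.3;0 -.5 0 -.3;0 -.5 0 -.3;0 -.5 0 -.3;0 -.5 0 -.3;0 -.5 0 -.3;0 -.5 0 -.3;0 -.5 0 -.15;0 -.5 0 0")

```text
time_s: 4.57
tcp_pos: [0.4882, 0.0926, 0.0565]
ee_rot: [[0.999, 0.035, -0.0], [0.035, -0.999, -0.0], [-0.0, 0.0, -1.0]]
wrist_force: [0.9, 1.4, -1.5]
gripper_width: 0.206
gripper_force: 30.1
```

Request:
move_arm(targets="0 -.5 0 0;.1 -.5 0 0;0 -.5 0 0;0 -.5 0 0;0 -.5 0 0;0 -.5 0 0;0 -.5 0 0;0 -.5 0 0;0 -.4 0 0;0 -.2 0 0")

```text
time_s: 5.4
tcp_pos: [0.4905, -0.0225, 0.0565]
ee_rot: [[0.999, 0.035, -0.0], [0.035, -0.999, -0.0], [-0.0, 0.0, -1.0]]
wrist_force: [-0.4, 1.8, -1.9]
gripper_width: 0.203
gripper_force: 30.1
```

```bash
python3 - <<'E'
from station import *
import cv2
s=sense();print(s['tcp_pos'],s['ee_rot'][:2],s['gripper_width'],s['gripper_force'],s['wrist_force'])
a=capture('side')['image'];b=capture('scene')['image']
f=lambda i:cv2.resize(i,(800,600) ,interpolation=cv2.INTER_CUBIC)
import numpy as np
cv2.imwrite('pics/p.png',np.hstack([cv2.resize(a[120:320,230:430],(400,400)),cv2.resize(b[165:325,200:360],(400,400),interpolation=cv2.INTER_CUBIC)]))
E
```

```text
[ 0.49053384 -0.02248361  0.05651415] [[ 9.99402750e-01  3.45532963e-02 -4.62504773e-04]
 [ 3.45532593e-02 -9.99402854e-01 -8.79047214e-05]] 0.20319007262283653 30.07342217490077 [-0.37729917  1.82155784 -1.916395  ]
```

View pics/p.png

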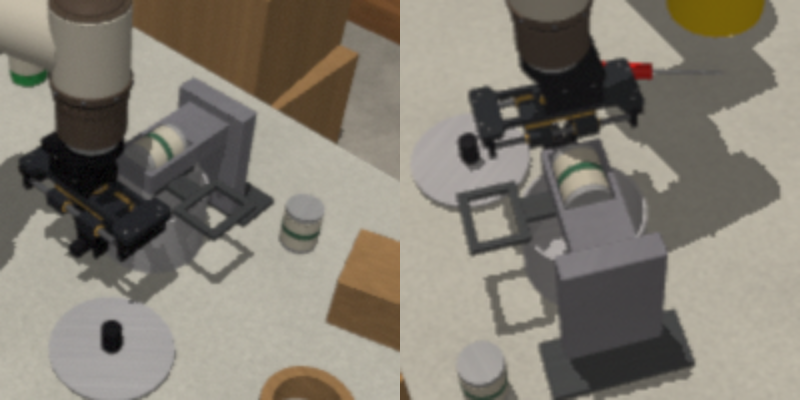

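The pan stands under the magazine in both views, with rim edges at scene (253,255) and (298,251). I'll check the centring numerically.

```bash
python3 - <<'E'
from h import *
from station import sense
t=np.linspace(0,2*np.pi,360)
q=proj('a',np.stack([.602+.072*np.cos(t),-.018+.072*np.sin(t),0*t+.095],-1));print(q[q[:,0].argmin()],q[q[:,0].argmax()])
print(np.round(sense()['joints'],1))
E
```

```text
[246.91399396 250.53718067] [298.4789558  250.04051283]
[ 16.4  20.5 -30.3   0.  -39.3  75.5]
```

Request:
move_arm(targets="0 0 0 0;0 0 0 0;0 0 0 0;0 0 0 0;0 0 0 0;0 0 0 0;0 0 0 0;0 0 0 0", gripper=60)

```text
time_s: 6.17
tcp_pos: [0.4909, -0.0209, 0.0565]
ee_rot: [[0.999, 0.036, -0.0], [0.036, -0.999, -0.0], [-0.0, 0.0, -1.0]]
wrist_force: [-0.2, 0.2, -0.8]
gripper_width: 0.665
gripper_force: 0.0
```

Request:
move_arm(targets="0 0 .5 0;0 0 1 0;0 0 1 0;0 0 1 0;0 0 1 0;0 0 1 0;0 0 1 0;0 0 .5 0")

```text
time_s: 6.83
tcp_pos: [0.4921, -0.0209, 0.235]
ee_rot: [[0.999, 0.036, 0.005], [0.036, -0.999, 0.001], [0.005, -0.0, -1.0]]
wrist_force: [1.4, 0.5, -0.1]
gripper_width: 0.689
gripper_force: 0.0
```

```bash
python3 - <<'E'
from h import *
from station import *
import cv2
t=np.linspace(0,2*np.pi,360)
o=[]
for n,c,(u,v) in(('a','scene',(220,190)),('b','side',(265,150))):
    im=cv2.resize(capture(c)['image'][v:v+100,u:u+100],None,fx=4,fy=4,interpolation=cv2.INTER_CUBIC)
    for z in(.095,0):
        q=(proj(n,np.stack([.602+.072*np.cos(t),-.018+.072*np.sin(t),0*t+z],-1))-[u,v]+.5)*4-.5
        for p in q[::4]: cv2.circle(im,tuple(int(round(x)) for x in p),0,(0,0,255),-1)
    o.append(im)
cv2.imwrite('pics/q.png',np.hstack(o))
E
```

```text
(no output)
```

View pics/q.png

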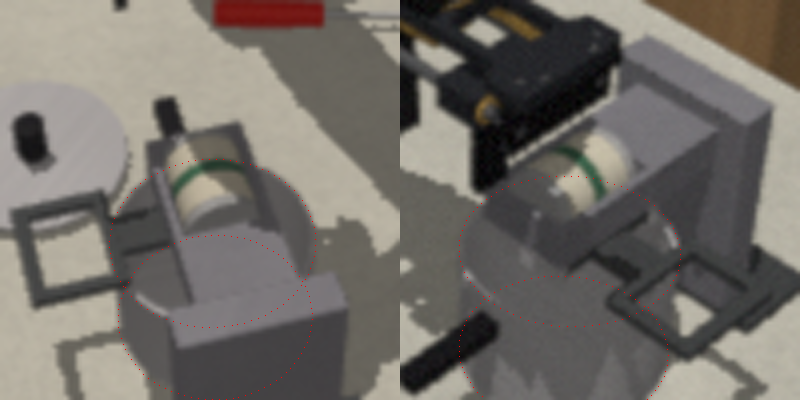

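The pan outline matches the predicted circle centred on the dispenser within about 1 px in both views, so it is centred. Next is the loop.

Request:
move_arm(targets=".25 -.21 0 -1;.25 -.21 0 -1;.25 -.21 0 -1;.25 -.21 0 -1;.25 -.21 0 -1;.25 -.21 0 -1;.25 -.21 0 -1;.25 -.21 0 -1;.25 -.21 0 -1;.25 -.21 0 -1", gripper=0)

```text
time_s: 7.77
tcp_pos: [0.5528, -0.0737, 0.2296]
ee_rot: [[0.667, -0.745, -0.003], [-0.745, -0.667, 0.0], [-0.002, 0.002, -1.0]]
wrist_force: [-0.3, -0.0, 0.5]
gripper_width: 0.043
gripper_force: 0.0
```

Request:
move_arm(targets=".25 -.21 0 -1;.25 -.21 0 -1;.25 -.21 0 -1;.25 -.21 0 -1;.25 -.21 0 -1;.25 -.21 0 -1;.25 -.21 0 -1;.25 -.25 0 -1;0 0 0 0;0 0 0 0")

```text
time_s: 8.6
tcp_pos: [0.6027, -0.1165, 0.2297]
ee_rot: [[0.037, -0.999, -0.003], [-0.999, -0.037, 0.0], [-0.0, 0.003, -1.0]]
wrist_force: [-0.7, 0.9, 0.3]
gripper_width: 0.005
gripper_force: 0.0
```

Request:
move_arm(targets=".1 0 -.8 0;0 0 -.8 0;0 0 -.8 0;0 0 -.8 0;0 0 -.5 0;0 0 -.4 0;0 0 -.4 0;0 0 -.37 0;0 0 0 0;0 0 0 0")

```text
time_s: 9.43
tcp_pos: [0.6058, -0.1165, 0.1096]
ee_rot: [[0.036, -0.999, -0.0], [-0.999, -0.036, -0.0], [0.0, 0.0, -1.0]]
wrist_force: [0.1, 0.5, 0.4]
gripper_width: 0.008
gripper_force: 0.0
```

Request:
move_arm(targets="0 -.2 0 0;0 -.3 0 0;0 -.3 0 0;0 -.3 0 0;0 0 0 0")

```text
time_s: 9.85
tcp_pos: [0.607, -0.1451, 0.1107]
ee_rot: [[0.035, -0.999, 0.003], [-0.999, -0.035, 0.0], [0.0, -0.003, -1.0]]
wrist_force: [1.5, 4.4, 2.1]
gripper_width: 0.005
gripper_force: 1.8
```

Request:
move_arm(targets="0 -.3 -.06 0;0 -.3 -.06 0;.07 -.3 0 0;0 -.3 0 0;0 -.3 0 0;0 -.3 0 0;0 -.2 0 0;0 0 0 0")

```text
time_s: 10.52
tcp_pos: [0.6081, -0.1941, 0.1073]
ee_rot: [[0.035, -0.999, 0.001], [-0.999, -0.035, 0.001], [-0.001, -0.001, -1.0]]
wrist_force: [0.9, 6.7, 2.2]
gripper_width: 0.004
gripper_force: 3.0
```

Request:
move_arm(targets="0 -.1 0 0;0 -.1 0 0;0 -.1 0 0;0 0 0 0;0 0 0 0")

```text
time_s: 10.93
tcp_pos: [0.6082, -0.2007, 0.1072]
ee_rot: [[0.036, -0.999, 0.001], [-0.999, -0.036, 0.001], [-0.001, -0.001, -1.0]]
wrist_force: [0.4, 7.6, 2.4]
gripper_width: 0.01
gripper_force: 3.2
```

Request:
move_arm(targets="0 -.08 0 0;0 -.08 0 0;0 0 0 0;0 0 0 0")

```text
time_s: 11.27
tcp_pos: [0.6083, -0.2041, 0.1073]
ee_rot: [[0.036, -0.999, 0.002], [-0.999, -0.036, 0.002], [-0.002, -0.002, -1.0]]
wrist_force: [1.2, 7.6, 2.0]
gripper_width: 0.004
gripper_force: 3.9
```

Request:
move_arm(targets="0 -.08 0 0;0 0 0 0;0 0 0 0")

```text
time_s: 11.52
tcp_pos: [0.6083, -0.2043, 0.1072]
ee_rot: [[0.037, -0.999, 0.002], [-0.999, -0.037, 0.004], [-0.004, -0.002, -1.0]]
wrist_force: [0.8, 13.1, 4.1]
gripper_width: 0.002
gripper_force: 7.0
```

The force jumps with no further motion, so the slide is at its stop. I'll let it ride home.

Request:
move_arm(targets="0 0 0 0;0 .3 0 0;0 .4 0 0;0 .4 0 0;0 .4 0 0;0 .4 0 0;-.1 .4 0 0;0 .4 0 0;0 .3 0 0;0 .3 0 0")

```text
time_s: 12.35
tcp_pos: [0.6046, -0.1246, 0.1066]
ee_rot: [[0.036, -0.999, -0.001], [-0.999, -0.036, -0.001], [0.001, 0.001, -1.0]]
wrist_force: [0.4, 0.6, -0.4]
gripper_width: 0.008
gripper_force: 0.0
```

Request:
move_arm(targets="0 .25 0 0;0 0 0 0;0 0 0 0;0 0 0 0")

```text
time_s: 12.68
tcp_pos: [0.6049, -0.1193, 0.1066]
ee_rot: [[0.036, -0.999, -0.001], [-0.999, -0.036, -0.0], [0.0, 0.001, -1.0]]
wrist_force: [-0.1, 0.4, -0.4]
gripper_width: 0.006
gripper_force: 0.0
```

Request:
move_arm(targets="0 0 .4 0;0 0 .7 0;0 0 1 0;0 0 1 0;0 0 1 0;0 0 1 0;-.25 .2 0 1;-.25 .2 0 1;-.25 .2 0 1;-.25 .2 0 1")

```text
time_s: 13.52
tcp_pos: [0.5798, -0.0992, 0.2354]
ee_rot: [[0.379, -0.925, 0.001], [-0.925, -0.379, -0.0], [0.001, -0.001, -1.0]]
wrist_force: [-0.2, -0.2, -0.2]
gripper_width: 0.006
gripper_force: 0.0
```

Request:
move_arm(targets="-.25 .22 0 1;-.25 .22 0 1;-.25 .22 0 1;-.25 .22 0 1;-.25 .22 0 1;-.25 .22 0 1;-.25 .22 0 1;-.25 .22 0 1;-.25 .22 0 1;-.25 .22 0 1", gripper=60)

```text
time_s: 14.35
tcp_pos: [0.5173, -0.044, 0.2352]
ee_rot: [[0.952, -0.305, 0.001], [-0.305, -0.952, -0.0], [0.001, -0.0, -1.0]]
wrist_force: [-0.4, -0.5, 0.6]
gripper_width: 0.651
gripper_force: 0.0
```

Request:
move_arm(targets="-.25 .22 0 1;-.25 .22 0 1;-.25 .22 0 1;-.3 .22 0 1;0 0 0 0;0 0 0 0")

```text
time_s: 14.85
tcp_pos: [0.4915, -0.022, 0.2352]
ee_rot: [[0.999, 0.034, 0.001], [0.034, -0.999, 0.0], [0.001, 0.0, -1.0]]
wrist_force: [-0.2, 0.2, -0.2]
gripper_width: 0.689
gripper_force: 0.0
```

```bash
python3 - <<'E'
from station import *
import cv2,numpy as np
a=capture('scene')['image'];b=capture('side')['image']
cv2.imwrite('pics/r.png',np.hstack([cv2.resize(i[v:v+100,u:u+100],None,fx=4,fy=4,interpolation=cv2.INTER_CUBIC) for i,u,v in((a,220,190),(b,265,150))]))
E
```

```text
(no output)
```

View pics/r.png

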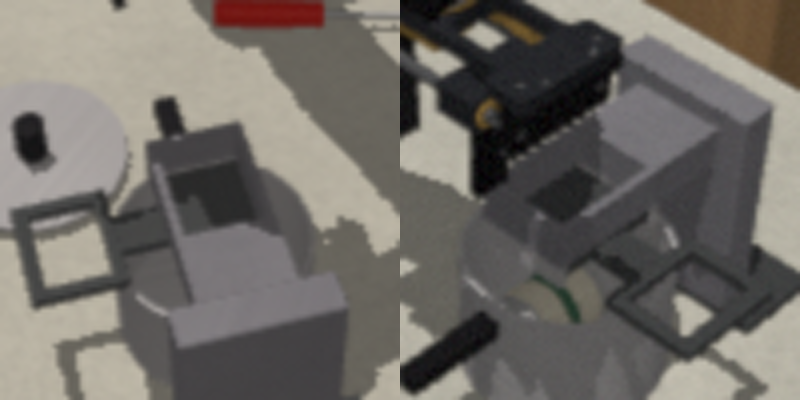

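The magazine is empty, the tin is in the pan (green band at (560,300) in the side crop) and the slide is home. Now I regrip the handle and draw the pan out.

Request:
move_arm(targets="0 0 -1 0;0 0 -1 0;0 0 -1 0;0 0 -1 0;0 0 -1 0;0 0 -1 0;0 0 -.7 0;0 0 -.45 0;0 0 0 0;0 0 0 0")

```text
time_s: 15.78
tcp_pos: [0.4917, -0.0221, 0.0552]
ee_rot: [[0.999, 0.035, -0.001], [0.035, -0.999, -0.001], [-0.001, 0.001, -1.0]]
wrist_force: [0.5, -0.3, -0.2]
gripper_width: 0.687
gripper_force: 0.0
```

Request:
move_arm(targets="0 0 0 0;0 0 0 0;0 0 0 0;0 0 0 0;0 0 0 0;0 0 0 0;0 0 0 0;0 0 0 0;0 0 0 0;0 0 0 0", gripper=8)

```text
time_s: 16.62
tcp_pos: [0.4914, -0.0218, 0.0557]
ee_rot: [[0.999, 0.036, 0.0], [0.036, -0.999, -0.0], [0.0, 0.0, -1.0]]
wrist_force: [-1.4, 0.3, 0.9]
gripper_width: 0.205
gripper_force: 30.0
```

Request:
move_arm(targets="0 0 0 0;0 0 0 0;0 .2 0 0;0 .4 0 0;0 .5 0 0;0 .5 0 0;0 .5 0 0;0 .5 0 0;0 .5 0 0;0 .5 0 0")

```text
time_s: 17.45
tcp_pos: [0.4909, 0.0678, 0.0557]
ee_rot: [[0.999, 0.034, -0.001], [0.034, -0.999, -0.002], [-0.001, 0.001, -1.0]]
wrist_force: [2.3, -4.4, 3.0]
gripper_width: 0.204
gripper_force: 30.2
```

Request:
move_arm(targets="0 .5 0 0;0 .5 0 0;0 .5 0 0;0 .5 0 0;0 .5 0 0;0 .5 0 0;0 .5 0 0;0 .5 0 0;0 .4 0 0;0 .2 0 0")

```text
time_s: 18.28
tcp_pos: [0.491, 0.1831, 0.0556]
ee_rot: [[0.999, 0.036, -0.001], [0.036, -0.999, -0.002], [-0.001, 0.002, -1.0]]
wrist_force: [1.2, -6.6, 5.5]
gripper_width: 0.201
gripper_force: 30.2
```

Request:
move_arm(targets="0 0 0 0;0 0 0 0;0 0 0 0;0 0 0 0")

```text
time_s: 18.62
tcp_pos: [0.4913, 0.1835, 0.0557]
ee_rot: [[0.999, 0.036, 0.0], [0.036, -0.999, 0.001], [0.0, -0.001, -1.0]]
wrist_force: [-1.9, 1.4, 3.6]
gripper_width: 0.201
gripper_force: 30.0
```

Request:
move_arm(targets="0 0 0 0;0 0 0 0;0 0 0 0;0 0 0 0;0 0 0 0;0 0 0 0;0 0 0 0;0 0 0 0", gripper=60)

```text
time_s: 19.28
tcp_pos: [0.4914, 0.1832, 0.0555]
ee_rot: [[0.999, 0.036, -0.0], [0.036, -0.999, -0.0], [-0.0, 0.0, -1.0]]
wrist_force: [0.5, 0.2, -0.2]
gripper_width: 0.664
gripper_force: 0.0
```

Request:
move_arm(targets="0 0 .5 0;0 0 1 0;0 0 1 0;0 0 1 0;0 0 1 0;0 0 1 0;0 0 1 0;0 0 .5 0;0 0 0 0")

```text
time_s: 20.03
tcp_pos: [0.493, 0.1841, 0.2343]
ee_rot: [[0.999, 0.036, 0.007], [0.036, -0.999, 0.004], [0.007, -0.004, -1.0]]
wrist_force: [0.9, -0.4, 0.7]
gripper_width: 0.689
gripper_force: 0.0
```

```bash
cat > edge.py <<'E'
from h import *
from station import *
import cv2
def fit(x0,rz,span=.008):
    t=np.linspace(0,2*np.pi,400);G={}
    for n,c in(('a','scene'),('b','side')):
        g=cv2.GaussianBlur(capture(c)['image'],(0,0),.8).astype(np.float32)
        G[n]=np.minimum(np.sqrt((cv2.Sobel(g,5,1,0)**2+cv2.Sobel(g,5,0,1)**2).sum(2)),120)
    S=np.arange(-span,span+1e-6,.0005);best={}
    for ks in('a','b','ab'):
        sc=np.zeros((len(S),len(S)))
        for i,dx in enumerate(S):
            for j,dy in enumerate(S):
                for n in ks:
                    for r,z in rz:
                        q=proj(n,np.stack([x0[0]+dx+r*np.cos(t),x0[1]+dy+r*np.sin(t),0*t+z],-1)).astype(np.float32)
                        sc[i,j]+=cv2.remap(G[n],q[:,0],q[:,1],1).mean()
        i,j=np.unravel_index(sc.argmax(),sc.shape);print(ks,np.round([x0[0]+S[i],x0[1]+S[j]],4),round(sc.max(),1),round(sc.mean(),1))
E
python3 - <<'E'
from edge import *
print('pan');fit([.602,.187],[(.072,.095),(.068,.095)])
print('cover');fit([.4277,-.125],[(.076,.012),(.076,.008)])
E
```

```text
pan
a [0.595  0.1895] 181.1 158.4
b [0.6015 0.1885] 210.3 190.8
ab [0.6005 0.1875] 389.2 349.2
cover
a [ 0.4237 -0.1245] 138.6 126.4
b [ 0.4252 -0.1295] 149.3 114.5
ab [ 0.4252 -0.129 ] 282.3 240.9
```

Request:
move_arm(targets="-.2 -1 0 0;-.2 -1 0 0;-.2 -1 0 0;-.2 -1 0 0;-.2 -1 0 0;-.2 -1 0 0;-.2 -1 0 0;-.2 -1 0 0;-.2 -1 0 0;-.2 -1 0 0", gripper=60)

```text
time_s: 21.07
tcp_pos: [0.4402, -0.068, 0.2292]
ee_rot: [[0.999, 0.036, -0.003], [0.036, -0.999, -0.0], [-0.003, 0.0, -1.0]]
wrist_force: [-0.4, 0.1, 0.2]
gripper_width: 0.691
gripper_force: 0.0
```

Request:
move_arm(targets="-.2 -.8 0 0;-.2 -.8 0 0;-.2 -.8 0 0;0 0 0 0;0 0 0 0")

```text
time_s: 21.48
tcp_pos: [0.4255, -0.1273, 0.2293]
ee_rot: [[0.999, 0.034, -0.003], [0.034, -0.999, 0.0], [-0.003, -0.0, -1.0]]
wrist_force: [0.3, 0.2, -0.6]
gripper_width: 0.685
gripper_force: 0.0
```

```bash
python3 - <<'E'
from station import *
import cv2,numpy as np
s=sense();c=capture('wrist');cv2.imwrite('pics/w.png',c['image'])
A=np.eye(4);A[:3,:3]=s['ee_rot'];A[:3,3]=s['tcp_pos'];M=A@c['hand_eye']
def pj(P):
    q=(np.array(P)-M[:3,3])@M[:3,:3];return np.array([c['cx']+c['fx']*q[0]/-q[2],c['cy']-c['fy']*q[1]/-q[2]])
p=pj([.4277,-.125,.048]);e=pj([.4277,-.125,.012]);print(p,e)
g=cv2.cvtColor(c['image'],6);n,l,st,ce=cv2.connectedComponentsWithStats((g<60).astype(np.uint8))
for i in range(1,n):
    if st[i,4]>150:print(st[i],ce[i].round(1))
J=np.array([pj([.4377,-.125,.048])-p,pj([.4277,-.115,.048])-p]).T/10;print('px per mm',J.round(2).tolist())
E
```

```text
[274.89283579 182.23047959] [275.14477918 174.15052986]
[ 43   0 126   9 935] [109.8   3.4]
[222   0 102   3 234] [268.6   0.7]
[ 448   33   68  108 1967] [467.7  86. ]
[ 504   47   56   90 2356] [542.3  94. ]
[265 164  23  29 382] [274.8 175.4]
[    0   237   560   183 65151] [272.6 347.9]
px per mm [[0.03, -1.07], [-1.05, -0.04]]
```

Request:
move_arm(targets=".09 .07 -1 0;0 0 -1 0;0 0 -1 0;0 0 -1 0;0 0 -1 0;0 0 -1 0;0 0 -1 0;0 0 -.6 0;0 0 -.4 0;0 0 -.3 0")

```text
time_s: 22.37
tcp_pos: [0.4281, -0.1242, 0.0214]
ee_rot: [[0.999, 0.037, -0.003], [0.037, -0.999, -0.0], [-0.003, 0.0, -1.0]]
wrist_force: [-1.1, 0.2, 0.2]
gripper_width: 0.689
gripper_force: 0.0
```

Request:
move_arm(targets="0 0 0 0;0 0 0 0;0 0 0 0;0 0 0 0;0 0 0 0;0 0 0 0;0 0 0 0;0 0 0 0;0 0 0 0;0 0 0 0", gripper=15)

```text
time_s: 23.2
tcp_pos: [0.4289, -0.1251, 0.0236]
ee_rot: [[0.999, 0.036, 0.001], [0.036, -0.999, -0.0], [0.001, 0.0, -1.0]]
wrist_force: [-0.9, -0.3, 5.6]
gripper_width: 0.292
gripper_force: 30.0
```

Request:
move_arm(targets="0 0 .3 0;0 0 .6 0;0 0 1 0;0 0 1 0;0 0 1 0;0 0 1 0;0 0 1 0;0 0 1 0;0 0 1 0;0 0 .4 0")

```text
time_s: 24.03
tcp_pos: [0.4295, -0.1251, 0.2339]
ee_rot: [[0.999, 0.036, 0.005], [0.036, -0.999, -0.0], [0.005, 0.0, -1.0]]
wrist_force: [0.2, -0.5, -2.2]
gripper_width: 0.291
gripper_force: 30.0
```

Request:
move_arm(targets="0 .4 0 0;0 .8 0 0;0 .8 0 0;0 .8 0 0;.3 .8 0 0;.5 .8 0 0;.5 .8 0 0;.5 .8 0 0;.5 .8 0 0;.5 .8 0 0")

```text
time_s: 24.87
tcp_pos: [0.4976, 0.0663, 0.2289]
ee_rot: [[0.999, 0.036, -0.004], [0.036, -0.999, -0.0], [-0.004, 0.0, -1.0]]
wrist_force: [0.3, 0.1, -1.9]
gripper_width: 0.296
gripper_force: 30.0
```

Request:
move_arm(targets=".5 .8 0 0;.5 .8 0 0;.5 .8 0 0;.5 .8 0 0;.5 .8 0 0;.5 .6 0 0;.5 .2 0 0;.3 0 0 0;.2 0 0 0;0 0 0 0")

```text
time_s: 25.7
tcp_pos: [0.5984, 0.1846, 0.2291]
ee_rot: [[0.999, 0.035, -0.002], [0.035, -0.999, -0.001], [-0.002, 0.001, -1.0]]
wrist_force: [-0.8, -0.8, -2.9]
gripper_width: 0.29
gripper_force: 30.0
```

Request:
move_arm(targets=".14 .12 -.5 0;0 0 -.8 0;0 0 -.8 0;0 0 -.7 0;0 0 -.5 0;0 0 -.3 0;0 0 -.2 0;0 0 0 0;0 0 0 0")

```text
time_s: 26.45
tcp_pos: [0.6023, 0.188, 0.136]
ee_rot: [[0.999, 0.036, 0.001], [0.036, -0.999, 0.0], [0.001, -0.0, -1.0]]
wrist_force: [0.1, 0.2, -2.0]
gripper_width: 0.291
gripper_force: 30.0
```

```bash
python3 - <<'E'
from edge import *
print(sense()['tcp_pos'],sense()['wrist_force'])
c=sense()['tcp_pos'];z=c[2]-.0236
print('cover now');fit(c[:2],[(.076,z+.012),(.076,z+.008)],.006)
print('pan base');fit([.602,.187],[(.072,0.)],.006)
a=capture('side')['image'];b=capture('scene')['image']
t=np.linspace(0,2*np.pi,120);o=[]
for n,im in(('a',b),('b',a)):
    u,v=proj(n,[.602,.187,.09]).astype(int)-50
    k=cv2.resize(im[v:v+100,u:u+100],None,fx=4,fy=4,interpolation=cv2.INTER_CUBIC)
    for C,r,h in(((.6015,.1875),.072,.095),((.6015,.1875),.072,0),(c,.076,z+.012)):
        q=(proj(n,np.stack([C[0]+r*np.cos(t),C[1]+r*np.sin(t),0*t+h],-1))-[u,v]+.5)*4-.5
        for p in q:cv2.circle(k,tuple(int(round(x)) for x in p),0,(0,0,255),-1)
    o.append(k)
cv2.imwrite('pics/s.png',np.hstack(o))
E
```

```text
[0.60233508 0.18797795 0.13597757] [ 0.13443008  0.18792516 -1.96216761]
cover now
a [0.6038 0.188 ] 142.8 132.7
b [0.6003 0.1925] 199.6 186.2
ab [0.6023 0.189 ] 338.2 318.8
pan base
a [0.6005 0.1855] 54.3 49.7
b [0.604 0.187] 98.4 94.9
ab [0.6015 0.186 ] 151.7 144.6
```

View pics/s.png

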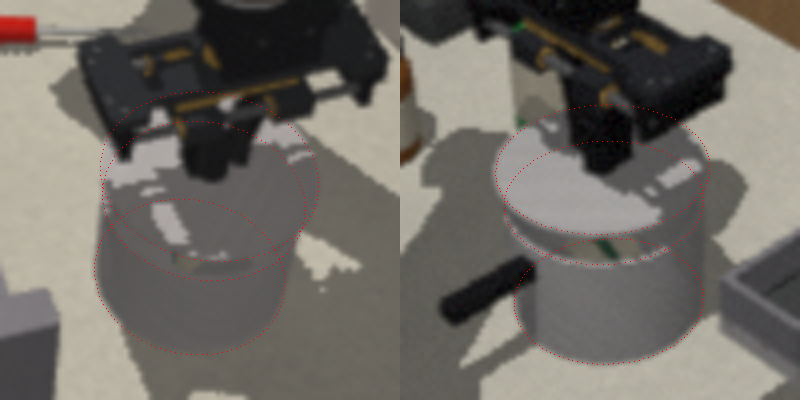

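The cover hangs level over the pan, and both outlines match their predictions within about 1–2 px. I'll lower it gently.

Request:
move_arm(targets="-.03 -.02 -.2 0;0 0 -.2 0;0 0 -.15 0;0 0 -.15 0;0 0 -.1 0;0 0 0 0;0 0 0 0")

```text
time_s: 27.33
tcp_pos: [0.6013, 0.1875, 0.1153]
ee_rot: [[0.999, 0.036, -0.0], [0.036, -0.999, -0.0], [-0.0, 0.0, -1.0]]
wrist_force: [0.5, -0.0, -1.6]
gripper_width: 0.29
gripper_force: 30.0
```

Request:
move_arm(targets="0 0 -.05 0;0 0 -.05 0;0 0 -.05 0;0 0 0 0;0 0 0 0")

```text
time_s: 27.75
tcp_pos: [0.6013, 0.1875, 0.1118]
ee_rot: [[0.999, 0.036, -0.0], [0.036, -0.999, -0.0], [-0.0, 0.0, -1.0]]
wrist_force: [-1.0, 0.6, -2.9]
gripper_width: 0.292
gripper_force: 30.0
```

Plug is in the mouth with no side contact; about 1 mm remains.

Request:
move_arm(targets="0 0 -.03 0;0 0 -.03 0;0 0 0 0;0 0 0 0")

```text
time_s: 28.08
tcp_pos: [0.6015, 0.1876, 0.1107]
ee_rot: [[0.999, 0.036, 0.0], [0.036, -0.999, 0.0], [0.0, -0.0, -1.0]]
wrist_force: [-0.3, 0.2, -0.3]
gripper_width: 0.291
gripper_force: 30.0
```

Request:
move_arm(targets="0 0 -.02 0;0 0 0 0;0 0 0 0")

```text
time_s: 28.33
tcp_pos: [0.6015, 0.1875, 0.1107]
ee_rot: [[0.999, 0.036, 0.001], [0.036, -0.999, 0.0], [0.001, -0.0, -1.0]]
wrist_force: [-3.0, -0.4, 5.2]
gripper_width: 0.291
gripper_force: 30.0
```

Request:
move_arm(targets="0 0 0 0;0 0 0 0;0 0 0 0;0 0 0 0;0 0 0 0;0 0 0 0;0 0 0 0", gripper=60)

```text
time_s: 28.92
tcp_pos: [0.6014, 0.1875, 0.1096]
ee_rot: [[0.999, 0.036, -0.0], [0.036, -0.999, -0.0], [-0.0, 0.0, -1.0]]
wrist_force: [-0.7, 0.2, 0.2]
gripper_width: 0.665
gripper_force: 0.0
```

Request:
move_arm(targets="0 0 .3 0;0 0 .7 0;0 0 1 0;0 0 1 0;0 0 1 0;0 0 1 0;-.5 0 .5 0;-1 0 0 0;-1 0 0 0;-1 0 0 0")

```text
time_s: 29.75
tcp_pos: [0.513, 0.1874, 0.248]
ee_rot: [[0.999, 0.035, 0.001], [0.035, -0.999, 0.001], [0.001, -0.001, -1.0]]
wrist_force: [-1.0, 0.8, -0.5]
gripper_width: 0.689
gripper_force: 0.0
```

Request:
move_arm(targets="-1 0 0 0;-1 0 0 0;0 0 0 0;0 0 0 0")

```text
time_s: 30.08
tcp_pos: [0.4633, 0.1876, 0.2487]
ee_rot: [[0.999, 0.037, 0.002], [0.037, -0.999, 0.001], [0.002, -0.001, -1.0]]
wrist_force: [1.0, -0.1, -0.0]
gripper_width: 0.687
gripper_force: 0.0
```

```bash
python3 - <<'E'
from edge import *
print('seated');fit([.6015,.1875],[(.076,.099),(.076,.095)],.008)
print('tilt check: higher/lower disc')
for z in(.090,.107):print(z);fit([.6015,.1875],[(.076,z+.004),(.076,z)],.008)
for n,c in(('a','scene'),('b','side')):
    im=capture(c)['image'];g=cv2.cvtColor(im,6)
    p=proj(n,[.6015,.1875,.135]);u,v=p.astype(int)
    w=g[v-12:v+14,u-12:u+13];ys,xs=np.where(w<55);print(n,'knob',p.round(1),xs.mean()+u-12,ys.min()+v-12,ys.max()+v-12,'expected top/base',proj(n,[.6015,.1875,.135]).round(1),proj(n,[.6015,.1875,.099]).round(1))
E
```

```text
seated
a [0.598  0.1885] 186.4 146.8
b [0.601 0.189] 167.3 145.2
ab [0.5995 0.1885] 352.0 292.1
tilt check: higher/lower disc
0.09
a [0.594 0.191] 185.9 129.4
b [0.605  0.1945] 166.3 130.3
ab [0.598 0.191] 328.1 259.7
0.107
a [0.6065 0.184 ] 186.2 144.8
b [0.5935 0.1795] 161.1 121.5
ab [0.6035 0.1845] 313.9 266.3
a knob [343.9 226.2] 343.5882352941176 214 236 expected top/base [343.9 226.2] [342.5 234.1]
b knob [256.  164.3] 255.23931623931622 156 176 expected top/base [256.  164.3] [256.5 174.4]
```

```bash
python3 -c "
from station import *
print(finish_job())"
```

```text
the job is handed in; nothing more can be done
None
```

I handed the job in at about 30 s: the tin dropped into the pan, the slide went back home, the pan is clear of the dispenser, and the cover measured seated and level on its rim. I checked the seating by contact height, force and image fits. No verdict was returned.

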